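# Right the toppled soy-sauce bottles in the labeller's lane

## Task

Two of the five soy-sauce bottles in the labelling machine's feed lane have toppled out of the row. Stand both upright on the two empty round marks in the row, one on each, without dropping them and without shifting or tipping the three bottles that still stand; only then push the red-knobbed feed lever fully over, away from the robot.

Things in the scene. Friction and masses are not known exactly. Their poses are not given: they have to be found in the camera images.
- lane: fixed steel bed 10 mm thick with a green strip and on it a row of five round marks (white circles, 60 mm across), 105 mm apart. Origin on the table below the middle mark; y along the row, z up. Bed from x = -190 to +70 mm, y = -270 to +270 mm; end strips 10 mm wide stand 12 mm above it; a guide rail along y at x = 60 mm reaches 30 mm above it
- mark_0 (a point): centre of round mark 0 of the row, on the bed's top (lane y = -210 mm); empty unless a bottle stands on it
- mark_1 (a point): centre of round mark 1 of the row, on the bed's top (lane y = -105 mm); empty unless a bottle stands on it
- mark_2 (a point): centre of round mark 2 of the row, on the bed's top (lane y = 0 mm); empty unless a bottle stands on it
- mark_3 (a point): centre of round mark 3 of the row, on the bed's top (lane y = 105 mm); empty unless a bottle stands on it
- mark_4 (a point): centre of round mark 4 of the row, on the bed's top (lane y = 210 mm); empty unless a bottle stands on it
- fallen_a: soy-sauce bottle, dark, paper label, red cap, 150 mm tall, 300 g: square body 46 x 46 mm up to 80 mm, round shoulder up to 110 mm, neck 21 mm and cap (134 to 150 mm) 25 mm in diameter. Origin at the centre of its base, z axis from base to cap. This one has toppled out of the row: it lies flat on its side on the bed, on the robot's side of the row, roughly along it
- fallen_b: soy-sauce bottle, dark, paper label, red cap, 150 mm tall, 300 g: square body 46 x 46 mm up to 80 mm, round shoulder up to 110 mm, neck 21 mm and cap (134 to 150 mm) 25 mm in diameter. Origin at the centre of its base, z axis from base to cap. This one has toppled out of the row: it lies flat on its side on the bed, on the robot's side of the row, roughly along it
- standing_1: soy-sauce bottle, dark, paper label, red cap, 150 mm tall, 300 g: square body 46 x 46 mm up to 80 mm, round shoulder up to 110 mm, neck 21 mm and cap (134 to 150 mm) 25 mm in diameter. Origin at the centre of its base, z axis from base to cap. This one stands upright in the row and must be left alone
- standing_2: soy-sauce bottle, dark, paper label, red cap, 150 mm tall, 300 g: square body 46 x 46 mm up to 80 mm, round shoulder up to 110 mm, neck 21 mm and cap (134 to 150 mm) 25 mm in diameter. Origin at the centre of its base, z axis from base to cap. This one stands upright in the row and must be left alone
- standing_3: soy-sauce bottle, dark, paper label, red cap, 150 mm tall, 300 g: square body 46 x 46 mm up to 80 mm, round shoulder up to 110 mm, neck 21 mm and cap (134 to 150 mm) 25 mm in diameter. Origin at the centre of its base, z axis from base to cap. This one stands upright in the row and must be left alone
- feed (a joint): angle of the labeller's feed lever (rad), a steel rod 10 mm thick with a red ball knob: near 0 it leans towards the robot, at 1.0 it is fully over, leaning away from the robot; it stays where it is left
- feed_tip (a point): centre of the lever's red knob (a ball 26 mm in diameter), 85 mm from the pivot; its z axis runs up when the lever is halfway; the knob swings in the x-z plane of this frame, towards +x as the lever is pushed over
- feed_base: fixed grey block under the lever, 70 x 50 x 25 mm, on the table; origin at the centre of its underside; the pivot lies 22 mm above it, along the block's y axis; the knob swings in the block's x-z plane, towards +x
Not all that is in view belongs to the job. Leave any blue or pink look-alike of the fallen_a alone.

How it is judged:
By the outcome, as a careful person would: the job done as asked, in the order asked, and still so for the second after the job is handed in, with the robot touching nothing.
It also fails if it takes over 70 s, if anything falls off the work surface, if the arm or the gripper's body presses on something with over 40 N, if the wrist force passes 120 N, or if a joint passes its speed limit or range.

## Robot

A 6-joint arm with a two-finger parallel gripper is mounted at the origin on the work surface. World frame = base frame: x ahead of the robot, y to its left, z up, the work surface at z = 0. Lengths are in m, angles in rad, forces in N, time in s.
With the tool pointing down it reaches from about 0.325 to 0.775 m from the base axis. Payload 9.3 kg.
Tool frame: the origin (TCP) lies on the centre line of the jaws, within the pads' length; the fingertips stand 25 mm ahead of it and the grasp point (between the pads) lies 6 mm ahead of it; z points along the fingers, y is the line along which they close (so a half turn about z gives the same grasp; the last joint's range is limited). The gripper opens to 85 mm and grips with 20 to 120 N. Pads are 22 mm wide; open, the fingers measure 114 mm over their backs; the gripper's body (76 mm by 85 mm) begins 54 mm behind the grasp point. The pads swing forward as they close: fully open they stand 13 mm farther back than shut.
Start: joints at [-1.366, 0.259, 0.021, 1.334, 0, 1.418], TCP at [0.193, -0.515, 0.256] pointing down, gripper open.
Joint ranges: [-3.04, 3.04], [-0.91, 1.82], [-1.04, 1.36], [-1.92, 1.95], [-1.52, 1.45], [-3.14, 3.14]. Speed limits (rad/s): [2.22, 2.22, 2.79, 3.14, 3.14, 3.14].

## Interface

Orientations are given as a 3x3 rotation matrix whose columns are the frame's x, y, z axes.
In Python, from workcell import movep, move_straight, move_j, release, clamp, pause, inverse_kinematics, read_camera, get_calibration, PlanningError, finish_job, search_frame, silhouettes, read_time_s, read_qpos, read_joint_vel, read_joint_torque, read_tcp_pos, read_tool_rot, read_ft_force, read_moment, read_grip_width, read_grasp_force gives the robot as it stands. Calls block until the motion is done:
- movep(position, orientation): joint-space move of the TCP to a pose.
- move_straight(position, frame=None, max_speed=0.15, stop_force=None): straight line of the TCP; frame=None keeps the orientation; max_speed is the mean speed in m/s. With stop_force (N) it stops when the force on the tool has changed by that much, and returns True; else False.
- move_j(angles): joint-space move.
- release() and clamp(): open the fingers fully, or close them until they stop; the grip force is fixed at half the most.
- pause(seconds).
- inverse_kinematics(position, orientation): joint angles nearest the present ones, or None.
- read_camera(name): name is "side" or "top" or "wrist"; returns the picture (420x560x3 uint8, red, green, blue); there is no depth.
- get_calibration(name): a dict with "mtx" (3x3 intrinsics, pixels), "R" (3x3) and "t" (3): a world point X has camera coordinates R X + t. Camera axes: x right, y down, z forward; pixel columns grow to the right and rows downward; lengths in m; the calibration is good to about 2 mm. A picture is of the moment at which its call begins: read the wrist's pose just before it. get_calibration takes no time and is no camera call; for the wrist camera it gives the pose at the moment of the call.
A pose or a line that the arm cannot do raises PlanningError and nothing moves.
- finish_job(): hands the job in; it is judged then, once.
Trained networks look in the newest picture that a camera, given by its name, has taken for a name from the list of things; names that differ only in an ending like _2 or _b are one class to them, and where a whole thing is asked for, a point or a joint stands for the part that bears it (a point fixed in the world has none). Each returns a list of dicts, best first, with "p" (0 to 1); they miss things now and then, are a little off and sometimes report something else, mostly with a low value. They report only what shows in the picture. A call takes as long as a camera call. They do not tell look-alikes from the thing itself.
- search_frame(thing, camera): "centre" ([x, y, z] in m, in the coordinates of the camera as it stood for that picture, good to about 4 mm: the middle of the surface that is visible of it).
- silhouettes(thing, camera): "pixels" (420x560 bool, what is visible of it).
Readings, each from a call of its own:
- read_time_s(): time.
- read_qpos(): joint angles.
- read_joint_vel(): joint speeds.
- read_joint_torque(): joint torques, N m.
- read_tcp_pos(): TCP position.
- read_tool_rot(): TCP orientation.
- read_ft_force(): force on the tool from outside, world axes, zero at the start.
- read_moment(): the same for the moment, N m.
- read_grip_width(): finger opening in m.
- read_grasp_force(): force on a finger pad.
Only numpy, scipy, OpenCV 4.12 (cv2) and the standard library are available. Lean on these libraries where they do the work, as an engineer would, in place of code of your own. Each camera call takes 0.05 s, during which the arm holds its last target. There are 200 camera calls.

## Working session

There is one attempt and no reset: what is moved stays moved. The work goes in short steps, each a Python script; the robot and the scene stay as the last script left them, time stands still between calls to the robot, and variables do not carry over. Pictures are saved under pics/ and viewed, at most 10 in all, crops included, and the job is handed in when it is done.

```bash
mkdir -p pics; ls; python3 - <<'E'
from workcell import *
import cv2,numpy as np
for c in ("top","side"):
    im=read_camera(c); cv2.imwrite(f"pics/{c}0.png",cv2.cvtColor(im,cv2.COLOR_RGB2BGR))
    k=get_calibration(c); R,t=np.array(k["R"]),np.array(k["t"])
    print(c,np.round(k["mtx"],1).tolist(),np.round(R,3).tolist(),np.round(t,3).tolist())
    for th in ("lane","fallen_a","feed_tip","feed_base"):
        for d in search_frame(th,c):
            print(th,round(d["p"],2),np.round(R.T@(np.array(d["centre"])-t),3))
print(read_time_s())
E
```

```text
pics
top [[456.7, 0.0, 285.2], [0.0, 456.7, 205.5], [0.0, 0.0, 1.0]] [[0.011, -1.0, 0.029], [-0.99, -0.015, -0.143], [0.143, -0.027, -0.989]] [-0.076, 0.475, 0.966]
lane 0.91 [ 0.544 -0.004  0.013]
fallen_a 0.91 [ 0.273 -0.233  0.047]
fallen_a 0.88 [ 0.463 -0.165  0.053]
fallen_a 0.77 [0.456 0.141 0.057]
fallen_a 0.68 [0.308 0.178 0.048]
feed_tip 0.64 [ 0.471 -0.406  0.104]
feed_base 0.89 [ 0.498 -0.402  0.026]
feed_base 0.33 [ 0.547 -0.007  0.012]
side [[397.8, 0.0, 279.1], [0.0, 397.8, 212.6], [0.0, 0.0, 1.0]] [[0.961, -0.276, -0.023], [-0.197, -0.625, -0.755], [0.194, 0.73, -0.655]] [-0.467, 0.12, 0.84]
lane 0.95 [ 0.532 -0.088  0.012]
lane 0.25 [ 0.461 -0.189  0.054]
fallen_a 0.93 [ 0.463 -0.186  0.051]
fallen_a 0.86 [ 0.27  -0.25   0.042]
fallen_a 0.63 [0.31  0.163 0.036]
fallen_a 0.56 [0.458 0.13  0.049]
fallen_a 0.24 [ 0.533 -0.092  0.006]
feed_tip 0.56 [ 0.471 -0.407  0.111]
feed_tip 0.48 [ 0.532 -0.088  0.006]
feed_base 0.62 [ 0.487 -0.409  0.024]
feed_base 0.28 [ 0.464 -0.189  0.052]
0.5
```

View pics/top0.png

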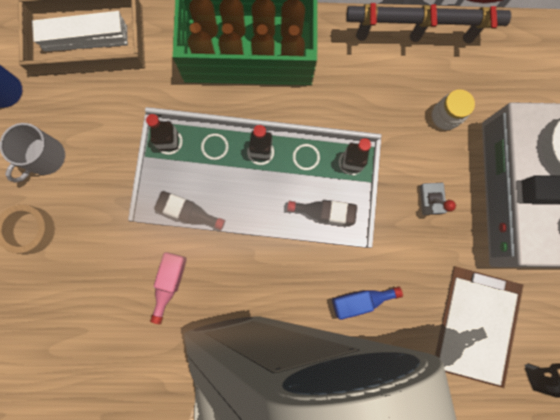

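View pics/side0.png

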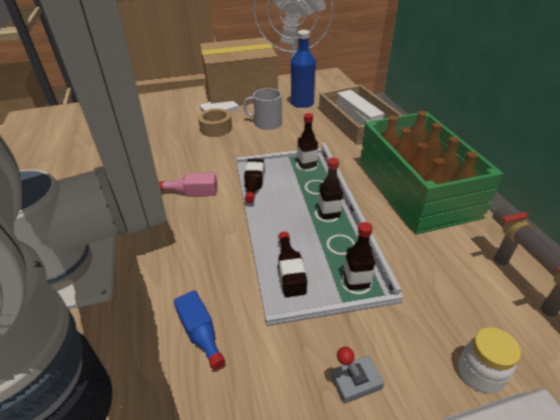

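The top view shows marks 3 (215,147) and 1 (306,156) empty. The fallen bottles have base→cap at (165,203)→(222,224) and (350,213)→(290,207). The lever knob is at (451,206) on its block at (433,198), leaning towards the robot. The blue (368,303) and pink (168,285) look-alikes lie off the lane.

Next I'll fit the poses.

```bash
cat > h.py <<'E'
from workcell import *
import cv2,numpy as np
from scipy.optimize import minimize
def cal(c):
    k=get_calibration(c); return tuple(np.array(k[n],float) for n in("mtx","R","t"))
def proj(X,K): 
    p=(np.atleast_2d(X)@K[1].T+K[2])@K[0].T; return p[:,:2]/p[:,2:]
def onplane(uv,K,z):
    M,R,t=K; d=R.T@np.linalg.inv(M)@[uv[0],uv[1],1]; o=-R.T@t; return o+d*(z-o[2])/d[2]
def cyl(r0,r1,z0,z1):
    a=np.linspace(0,2*np.pi,24,endpoint=False); c=np.c_[np.cos(a),np.sin(a)]
    return np.r_[np.c_[c*r0,np.full(24,z0)],np.c_[c*r1,np.full(24,z1)]]
s=.023
BODY=np.array([[x,y,z] for x in(-s,s) for y in(-s,s) for z in(0,.08)])
PARTS=[BODY,cyl(.023,.0105,.08,.11),cyl(.0105,.0105,.11,.134),cyl(.0125,.0125,.134,.15)]
def lying(p,z=.033):   # p = base x,y, heading of cap
    d=np.array([np.cos(p[2]),np.sin(p[2]),0]); R=np.c_[[0,0,1],np.cross(d,[0,0,1]),d]
    return R,np.array([p[0],p[1],z])
def render(R,o,K,parts=PARTS):
    S=4;m=np.zeros((420*S,560*S),np.uint8)
    for P in parts:
        q=cv2.convexHull((proj(P@R.T+o,K)*S).astype(np.int32)); cv2.fillConvexPoly(m,q,255)
    return cv2.resize(m,(560,420),interpolation=cv2.INTER_AREA)/255.
def fit(x0,views,pose,parts=PARTS,step=(.012,.012,.15)):
    def cost(p):
        R,o=pose(p); c=0
        for m,K in views:
            r=render(R,o,K,parts); c+=1-np.minimum(r,m).sum()/np.maximum(r,m).sum()
        return c
    sim=np.array([x0]+[np.array(x0)+np.eye(3)[i]*step[i] for i in range(3)])
    r=minimize(cost,x0,method="Nelder-Mead",options=dict(initial_simplex=sim,xatol=2e-4,fatol=1e-4,maxiter=200))
    return r.x,r.fun
E
python3 - <<'E'
from h import *
ims={};K={};S={};B={}
for c in("top","side"):
    ims[c]=read_camera(c);K[c]=cal(c)
    S[c]=[d["pixels"] for d in silhouettes("fallen_a",c)]; B[c]=[d["pixels"] for d in silhouettes("feed_base",c)]
guess={"L":(.45,.2,-1.9),"R":(.46,-.2,1.5)}
for n,g in guess.items():
    views=[]
    for c in K:
        r=render(*lying(g),K[c]); i=[(np.minimum(r,m).sum()/np.maximum(r,m).sum()) for m in S[c]]
        j=int(np.argmax(i)); print(n,c,len(S[c]),round(i[j],2)); views.append((S[c][j]*1.,K[c]))
    for v in([views[0]],[views[1]],views):
        x,f=fit(g,v,lying); print(n,np.round(x,4),round(f,3))
# rings: white thin pixels near guess
for c,gs in(("top",[(215,147),(306,156)]),("side",[(315,187),(340,244)])):
    a=ims[c].astype(int)
    for g in gs:
        m=((a.min(2)>110)).astype(np.uint8); w=np.zeros_like(m); cv2.circle(w,g,24,1,-1); n,l,st,_=cv2.connectedComponentsWithStats(m*w)
        j=1+np.argmax(st[1:,4]); ys,xs=np.where(l==j); e=cv2.fitEllipse(np.c_[xs,ys].astype(np.float32)); print(c,g,st[j],np.round(e[0],1),np.round(e[1],1),np.round(onplane(e[0],K[c],.010),4))
blk=np.array([[x,y,z] for x in(-.035,.035) for y in(-.025,.025) for z in(0,.025)])
def bp(p): cc,ss=np.cos(p[2]),np.sin(p[2]); return np.array([[cc,-ss,0],[ss,cc,0],[0,0,1]]),np.array([p[0],p[1],0])
for c in K:
    for m in B[c][:2]: print("blk",c,m.sum(),*[np.round(v,4) for v in fit((.5,-.4,0.),[(m*1.,K[c])],bp,[blk])])
# red knob
for c,g in(("top",(451,206)),("side",(346,356))):
    a=ims[c].astype(int); m=((a[...,0]>120)&(a[...,1]<70)).astype(np.uint8); w=np.zeros_like(m); cv2.circle(w,g,20,1,-1); ys,xs=np.where(m*w); u=(xs.mean(),ys.mean()); print("knob",c,len(xs),u,[np.round(onplane(u,K[c],z),3) for z in(.09,.1,.11)])
E
```

```text
L top 5 0.17
L side 4 0.2
L [ 0.4825  0.204  -1.9179] 0.096
L [ 0.4856  0.2033 -1.9434] 0.066
L [ 0.4838  0.2031 -1.9326] 0.173
R top 5 0.61
R side 4 0.63
R [ 0.4564 -0.2241  1.4409] 0.056
R [ 0.4576 -0.2202  1.4407] 0.099
R [ 0.4564 -0.2237  1.4384] 0.165
top (215, 147) [201 133  28  27 289] [214.4 146.2] [24.3 25.2] [0.6139 0.0926 0.01  ]
top (306, 156) [292 143  29  28 313] [305.9 156.6] [24.6 25.3] [ 0.5935 -0.1164  0.01  ]
side (315, 187) [291 174  17  36 257] [298.  193.1] [ 8.6 30.2] [0.5595 0.0809 0.01  ]
side (340, 244) [326 234  29  21 172] [340.3 243.9] [18.6 26.4] [ 0.5916 -0.1165  0.01  ]
blk top 879 [ 0.4998 -0.407   0.1041] 0.1451
blk top 1277 [ 0.5 -0.4  0. ] 1.0
blk side 1862 [ 0.5004 -0.4042  0.0622] 0.1818
knob top 69 (np.float64(449.95652173913044), np.float64(205.08695652173913)) [array([ 0.475, -0.413,  0.09 ]), array([ 0.473, -0.409,  0.1  ]), array([ 0.471, -0.405,  0.11 ])]
knob side 190 (np.float64(346.0), np.float64(354.4947368421053)) [array([ 0.476, -0.4  ,  0.09 ]), array([ 0.473, -0.405,  0.1  ]), array([ 0.47, -0.41,  0.11])]
```

```bash
cat >> h.py <<'E'
M3=np.array([.6139,.0926,.01]);M1=np.array([.593,-.1165,.01])
ly=(M3-M1)/np.linalg.norm(M3-M1); lx=np.cross(ly,[0,0,1]); Z=np.array([0,0,1.])
FB={"L":(.4838,.2031,-1.9326),"R":(.4564,-.2237,1.4384)}
def plan(p,mark,t,sy,L=.05,h=.010,yaw=0.,gz=.006):
    """tool pick pose, and function giving tool pose for bottle base at height dz above mark"""
    _,b=lying(p); d=np.array([np.cos(p[2]),np.sin(p[2]),0])
    z=-Z*np.cos(t)-d*np.sin(t); y=sy*np.cross(d,Z); Rt=np.c_[np.cross(y,z),y,z]
    P=b+d*L+Z*h-gz*z
    Rb=np.c_[Z,np.cross(d,Z),d]
    c,s_=np.cos(yaw),np.sin(yaw); f=lx*c+ly*s_
    Rf=np.c_[-f,np.cross(Z,-f),Z]
    Q=Rf@Rb.T
    return P,Rt,lambda dz,off=np.zeros(3):(mark+off+Z*dz+Q@(P-b),Q@Rt)
E
python3 - <<'E'
from h import *
for n,m in(("L",M3),("R",M1)):
  for t in(15,30,45):
    for sy in(1,-1):
      for yaw in(-20,0,20):
        P,R,F=plan(FB[n],m,np.radians(t),sy,yaw=np.radians(yaw))
        q=[inverse_kinematics(P,R),inverse_kinematics(P+[0,0,.16],R),inverse_kinematics(*F(.18)),inverse_kinematics(*F(0))]
        print(n,t,sy,yaw,[None if a is None else np.round(a,1).tolist() for a in q] if yaw==0 else [a is not None for a in q])
E
```

```text
L 15 1 -20 [True, True, True, False]
L 15 1 0 [[0.0, 0.3, -0.6, 0.6, 0.2, -1.2], [0.0, 0.1, -0.3, 1.0, 0.2, -1.2], None, None]
L 15 1 20 [True, True, False, False]
L 15 -1 -20 [True, True, True, False]
L 15 -1 0 [[0.0, 0.3, -0.6, 0.6, 0.2, 2.0], [0.0, 0.1, -0.3, 1.0, 0.2, 2.0], None, None]
L 15 -1 20 [True, True, False, False]
L 30 1 -20 [True, True, True, True]
L 30 1 0 [[-0.1, 0.3, -0.7, 0.5, 0.5, -1.3], [-0.1, 0.1, -0.5, 0.9, 0.5, -1.3], [0.1, 0.0, -0.9, -0.3, -0.2, -3.0], None]
L 30 1 20 [True, True, True, False]
L 30 -1 -20 [True, True, True, True]
L 30 -1 0 [[-0.1, 0.3, -0.7, 0.5, 0.5, 1.8], [-0.1, 0.1, -0.5, 0.9, 0.5, 1.8], [0.1, 0.0, -0.9, -0.3, -0.2, 0.1], None]
L 30 -1 20 [True, True, True, False]
L 45 1 -20 [True, True, True, True]
L 45 1 0 [[-0.3, 0.3, -0.8, 0.4, 0.8, -1.5], [-0.3, 0.1, -0.6, 0.9, 0.8, -1.5], [0.1, 0.0, -0.6, 0.2, -0.1, -3.0], [0.1, 0.3, -0.9, -0.4, -0.1, -3.0]]
L 45 1 20 [True, True, True, True]
L 45 -1 -20 [True, True, True, True]
L 45 -1 0 [[-0.3, 0.3, -0.8, 0.4, 0.8, 1.7], [-0.3, 0.1, -0.6, 0.9, 0.8, 1.7], [0.1, 0.0, -0.6, 0.2, -0.1, 0.1], [0.1, 0.3, 
[... 539 characters left out ...]
0.3, 2.9], None]
R 30 1 20 [True, True, True, True]
R 30 -1 -20 [True, True, True, False]
R 30 -1 0 [[-0.3, 0.3, -0.6, 0.6, -0.5, -1.7], [-0.3, 0.2, -0.3, 1.0, -0.5, -1.7], [-0.5, -0.0, -0.9, -0.3, 0.3, -0.2], None]
R 30 -1 20 [True, True, True, True]
R 45 1 -20 [True, True, True, True]
R 45 1 0 [[-0.1, 0.4, -0.6, 0.6, -0.8, 1.6], [-0.1, 0.2, -0.4, 1.0, -0.8, 1.6], [-0.5, -0.0, -0.6, 0.2, 0.2, 2.9], [-0.5, 0.3, -0.9, -0.4, 0.2, 2.9]]
R 45 1 20 [True, True, True, True]
R 45 -1 -20 [True, True, True, True]
R 45 -1 0 [[-0.1, 0.4, -0.6, 0.6, -0.8, -1.6], [-0.1, 0.2, -0.4, 1.0, -0.8, -1.6], [-0.5, -0.0, -0.6, 0.2, 0.2, -0.3], [-0.5, 0.3, -0.9, -0.4, 0.2, -0.3]]
R 45 -1 20 [True, True, True, True]
```

```bash
cat > pick.py <<'E'
from h import *
import sys
def setup(n): return plan(FB[n],M3 if n=="L" else M1,np.radians(40),-1)
if __name__=="__main__":
    n=sys.argv[1]; P,R,F=setup(n)
    for a in(F(.18),F(.0),F(-.005)): assert inverse_kinematics(*a) is not None
    release(); t0=read_time_s()
    movep(P-.10*R[:,2]+[0,0,.06],R); move_straight(P-.07*R[:,2])
    print(read_ft_force()); print(move_straight(P,max_speed=.08,stop_force=10))
    clamp(); print("width",read_grip_width(),"f",read_grasp_force(),"tcp",read_tcp_pos()-P)
    move_straight(P+[0,0,.19],max_speed=.15)
    print("width",read_grip_width(),read_ft_force())
    movep(*F(.18)); print("width",read_grip_width(),read_time_s(),read_qpos())
    for c in("side","top"): cv2.imwrite(f"pics/{n}_{c}.png",cv2.cvtColor(read_camera(c),cv2.COLOR_RGB2BGR)[0:420])
E
python3 pick.py L
```

```text
[ 0.73387423 -0.11297963  1.00853138]
False
width 0.04508558207556444 f 60.76589584350586 tcp [ 0.00016922 -0.000187    0.00039872]
width 0.04553783510522433 [-0.54364801 -0.70062826 -3.58154352]
width 0.04517481937085588 8.4333 [ 0.07765196 -0.00607264 -0.69164986  0.02203832 -0.13486547  0.11586877]
```

View pics/L_side.png

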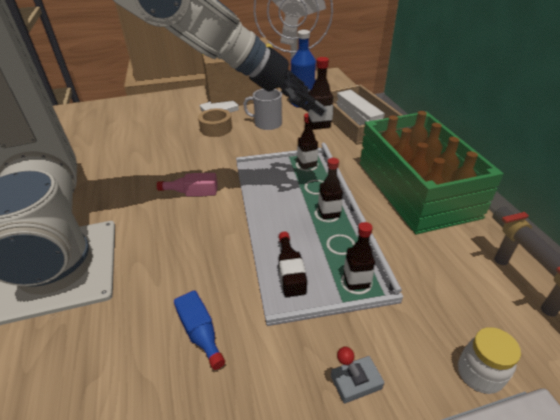

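The bottle is held upright in the side view, with its cap at (323,62) and its base near (320,127). I'll lower it close to the bed, check the cap position, then set it down.

```bash
cat >> h.py <<'E'
def capcheck(base,c):
    """observed minus expected world xy of red cap for an upright bottle with given base"""
    K=cal(c); a=read_camera(c).astype(int); exp=base+[0,0,.142]
    m=((a[...,0]>110)&(a[...,1]<60)&(a[...,2]<70)).astype(np.uint8)
    e=proj(exp,K)[0]; n,l,st,cen=cv2.connectedComponentsWithStats(m); j=1+np.argmin(np.linalg.norm(cen[1:]-e,axis=1))
    r=render(np.eye(3),np.array(base),K,PARTS[3:]); ys,xs=np.where(r>.5)
    u0=np.array([xs.mean(),ys.mean()]); 
    return st[j][4],len(xs),np.round(cen[j]-u0,1),np.round((onplane(cen[j],K,exp[2])-onplane(u0,K,exp[2]))*1e3,1)
E
python3 - <<'E'
from h import *; from pick import setup
P,R,F=setup("L")
move_straight(F(.02)[0],max_speed=.12)
b=M3+Z*.02
for c in("top","side"): print(c,*capcheck(b,c))
print("standing ref:")
for k in(-1,1,3):   # standing at marks 4,2,0
    for c in("top","side"): print(k,c,*capcheck(M3+ly*(-.105)*k,c))
E
```

```text
top 63 171 [-0.5  0.4] [-0.9  0.9 -0. ]
side 36 119 [ 0.1 -0.5] [1.1 2.  0. ]
standing ref:
-1 top 66 172 [0.1 0.3] [-0.5 -0.2  0. ]
-1 side 25 101 [ 0.3 -0.9] [2.3 4.4 0. ]
1 top 15 160 [0.6 2.5] [-5.  -1.2  0. ]
1 side 48 141 [ 1.4 -1. ] [4.2 2.5 0. ]
3 top 3 158 [-3.4  3.5] [-7.3  6.9  0. ]
3 side 95 221 [ 0.4 -1.2] [2.  2.6 0. ]
```

```bash
cat > place.py <<'E'
from h import *; from pick import setup
import sys
n=sys.argv[1]; P,R,F=setup(n); mk=M3 if n=="L" else M1
move_straight(F(.005)[0],max_speed=.05)
s=move_straight(F(-.005)[0],max_speed=.015,stop_force=4)
print(s,"dz",read_tcp_pos()[2]-F(0)[0][2],read_ft_force())
release(); pause(.2)
Rt=F(0)[1]; p=read_tcp_pos()
move_straight(p-.10*Rt[:,2],max_speed=.12)
p=read_tcp_pos(); movep(p+[-.05,0,.10],Rt)
for c in("top","side"):
    print(c,*capcheck(mk,c))
    cv2.imwrite(f"pics/{n}_placed_{c}.png",cv2.cvtColor(read_camera(c),cv2.COLOR_RGB2BGR))
print(read_time_s())
E
python3 place.py L
```

```text
True dz 0.0031214464328615105 [-0.956748   -0.26300463  4.54591941]
top 13 165 [-2.5 -1.5] [3. 5. 0.]
side 37 120 [-0.4 -1.3] [1.2 5.8 0. ]
13.6
```

View pics/L_placed_side.png

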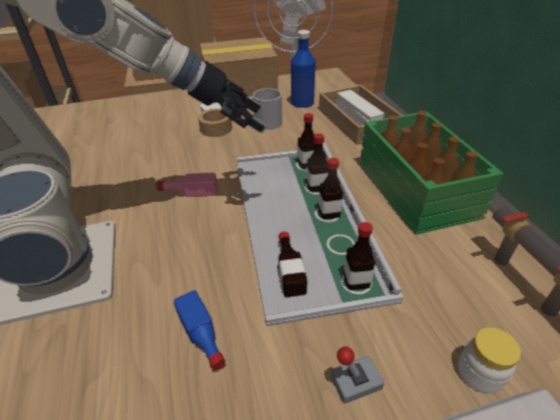

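The left bottle stands upright on mark 3 at (317,165), and its neighbours haven't moved. Now the right one.

```bash
python3 pick.py R && python3 - <<'E'
from h import *; from pick import setup
P,R,F=setup("R")
move_straight(F(.02)[0],max_speed=.12)
for c in("top","side"): print(c,*capcheck(M1+Z*.02,c))
cv2.imwrite("pics/R_low.png",cv2.cvtColor(read_camera("side"),cv2.COLOR_RGB2BGR))
print(read_time_s())
E
```

```text
[-1.66290303 -0.40310615 -0.55353564]
False
width 0.045439100784511105 f 61.78201675415039 tcp [0.00031805 0.00013978 0.00039766]
width 0.04508652642314905 [-0.20933456  0.64027726 -2.45950577]
width 0.04533740949937629 20.0917 [-0.46700898 -0.05077281 -0.72752568  0.05727631  0.27765061 -0.24401741]
top 13 165 [-1.4  3.8] [-7.6  2.6  0. ]
side 65 179 [ 0.2 -1.4] [2.1 4.1 0. ]
21.825
```

View pics/R_low.png

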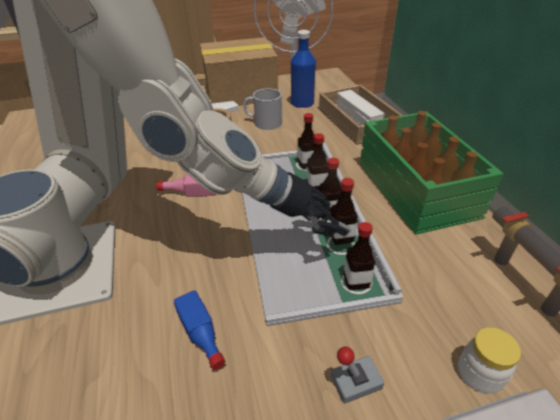

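The second bottle hangs upright over mark 1 (cap at (347,186)), clear of both neighbours. Setting it down.

```bash
python3 place.py R
```

```text
True dz -8.883103968432282e-06 [0.06879169 0.23759559 4.18022742]Traceback (most recent call last):
  File "place.py", line 9, in <module>
    move_straight(p-.10*Rt[:,2],max_speed=.12)
    ~~~~~~~~~~~~~^^^^^^^^^^^^^^^^^^^^^^^^^^^^^
workcell.PlanningError: the arm cannot follow that straight line within its joint ranges
```

```bash
cat > retreat.py <<'E'
from h import *
p=read_tcp_pos()
for e,l in((55,.10),(40,.07),(70,.12),(90,.14)):
    e=np.radians(e)
    try: move_straight(p+l*(-lx*np.cos(e)+Z*np.sin(e)),max_speed=.12); print("ok",e,l); break
    except PlanningError: continue
E
python3 retreat.py; python3 - <<'E'
from h import *
p=read_tcp_pos();R=read_tool_rot();print(p,read_qpos(),read_time_s())
cv2.imwrite("pics/R_top.png",cv2.cvtColor(read_camera("top"),cv2.COLOR_RGB2BGR))
cv2.imwrite("pics/R_side2.png",cv2.cvtColor(read_camera("side"),cv2.COLOR_RGB2BGR))
E
```

```text
ok 0.9599310885968813 0.1
[ 0.52099116 -0.10913063  0.14461534] [-0.53166802  0.01576849 -1.007978   -0.27642787  0.32634521 -0.28808718] 24.3917
```

View pics/R_side2.png

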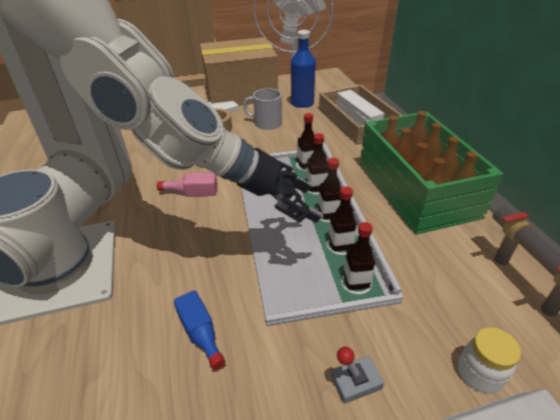

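All five bottles stand upright in the row; the one on mark 1 is at (344,222). Now the lever.

```bash
python3 - <<'E'
from h import *
p=read_tcp_pos()
move_straight(p+[-.02,0,.13])
yaw=.08; f=np.array([np.cos(yaw),np.sin(yaw),0]); pv=np.array([.500,-.4055,0])
best=None
for s in(1,-1):
    z=-Z; x=s*f; R=np.c_[x,np.cross(z,x),z]
    q=inverse_kinematics(pv-.085*f+Z*.25,R)
    if q is not None and (best is None or abs(q-read_qpos()).sum()<best[0]): best=(abs(q-read_qpos()).sum(),R)
R=best[1]
movep(pv-.085*f+Z*.25,R); clamp()
print(move_straight(pv-.085*f+Z*.110,stop_force=10))
hit=move_straight(pv+.045*f+Z*.110,max_speed=.05,stop_force=25)
print(hit,"along",(read_tcp_pos()-pv)@f,read_ft_force())
p=read_tcp_pos(); move_straight(p-.05*f); move_straight(read_tcp_pos()+Z*.15)
movep(np.array([.25,-.42,.28]),R)
for c in("top","side"):
    cv2.imwrite(f"pics/end_{c}.png",cv2.cvtColor(read_camera(c),cv2.COLOR_RGB2BGR))
print(read_time_s())
E
python3 - <<'E'
import cv2;a=cv2.imread('pics/end_top.png');b=cv2.imread('pics/end_side.png')
cv2.imwrite('pics/end.png',cv2.resize(cv2.vconcat([cv2.resize(a[90:260,120:480],(720,340)),cv2.resize(b[110:410,160:520],(312,260)).copy() if 0 else cv2.copyMakeBorder(cv2.resize(b[110:410,160:520],(312,260)),0,0,0,408,0)]),(720,600)))
E
```

```text
False
True along 0.01847643851197325 [-5.64119288 -1.1357299   4.48015766]
33.075
```

View pics/end.png

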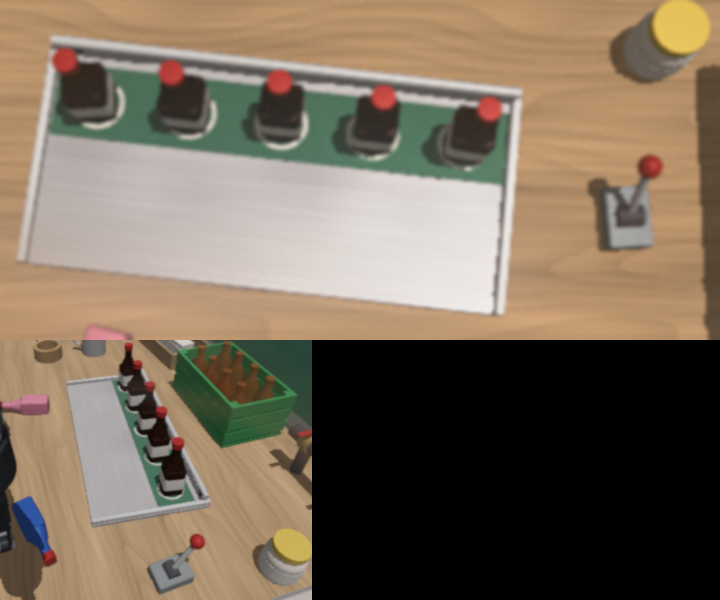

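The lever now leans away (knob near (650,166) in the crop) and all five bottles stand on their marks. I'll check the lever angle numerically before handing in.

```bash
python3 - <<'E'
from h import *
A=[]
for c in("top","side"):
    K=cal(c);a=read_camera(c).astype(int); e=proj([.541,-.402,.097],K)[0]
    m=((a[...,0]>110)&(a[...,1]<80)&(a[...,2]<90)).astype(np.uint8); n,l,st,cen=cv2.connectedComponentsWithStats(m,connectivity=8)
    j=1+np.argmin(np.linalg.norm(cen[1:]-e,axis=1)); u=cen[j]; print(c,st[j][4],u-e); A.append((K,u))
X=cv2.triangulatePoints(*[K[0]@np.c_[K[1],K[2]] for K,_ in A],*[u.reshape(2,1) for _,u in A])[:,0]; X=X[:3]/X[3]
print(X, "lean",np.arctan2(X[0]-.5,X[2]-.022), "tilt of radius",np.linalg.norm(X-[.5,-.4055,.022]))
E
```

```text
top 81 [ 0.58270185 -0.54512145]
side 206 [-0.38244777  0.06822732]
[ 0.54106032 -0.40255922  0.09824057] lean 0.4940197345879714 tilt of radius 0.08664422674220149
```

```bash
python3 - <<'E'
from h import *
yaw=.08; f=np.array([np.cos(yaw),np.sin(yaw),0]); pv=np.array([.500,-.4055,0]); R=read_tool_rot()
movep(pv-.035*f+Z*.25,R); move_straight(pv-.035*f+Z*.110,stop_force=10)
print(move_straight(pv+.04*f+Z*.110,max_speed=.03,stop_force=35),(read_tcp_pos()-pv)@f,read_ft_force())
move_straight(read_tcp_pos()-.05*f); move_straight(read_tcp_pos()+Z*.15); movep(np.array([.25,-.42,.28]),R)
a=read_camera("top"); print(len(silhouettes("standing_1","top")),read_time_s())
print(finish_job())
E
```

```text
True 0.018548196908275055 [-5.93781253 -0.64076828  4.92595669]
3 39.5167
the job is handed in; nothing more can be done
None
```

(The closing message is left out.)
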